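# Press a battery plug's cover home with ratchet forceps

### The arm

A 6-joint arm with a two-finger parallel gripper is mounted at the origin on the work surface. World frame = base frame: x ahead of the robot, y to its left, z up, the work surface at z = 0. Lengths are in m, angles in rad, forces in N, time in s.
With the tool pointing down it reaches from about 0.275 to 0.825 m from the base axis. Payload 4.9 kg.
Tool frame: the origin (TCP) lies midway between the tips of the shut fingers; the grasp point (between the pads) lies 19 mm behind it (grip_point_offset is the distance from the TCP to the grasp point, in m); z points along the fingers, x is the direction in which the jaws open and shut, and the axes are right-handed (so a half turn about z gives the same grasp; the last joint's range is limited). The gripper opens to 85 mm and grips with 20 to 120 N. Pads are 22 mm wide; open, the fingers measure 114 mm over their backs; the gripper's body (76 mm by 85 mm) begins 54 mm behind the grasp point. The pads swing forward as they close: fully open they stand 13 mm farther back than shut.
Start: joints at [1.022, 0.326, -0.193, 1.052, 0, 1.437], TCP at [0.222, 0.503, 0.205] pointing down, gripper open.
Joint ranges: [-2.65, 2.65], [-0.97, 1.79], [-1.3, 1.35], [-1.93, 2.1], [-1.47, 1.37], [-3.14, 3.14]. Speed limits (rad/s): [2.57, 2.57, 3.14, 3.14, 3.14, 3.14].

### API

Orientations are given as a rotation vector (axis times angle).
In Python, from cell import * gives the robot as it stands. Calls block until the motion is done:
- movep(position, orientation): joint-space move of the TCP to a pose.
- move_l(position, velocity=0.15, rot=None, until_force=None): straight line of the TCP; rot=None keeps the orientation; velocity is the mean speed in m/s. With until_force (N) it stops when the force on the tool has changed by that much, and returns True; else False.
- set_joints(angles): joint-space move.
- let_go() and grab(newtons=None): open the fingers fully, or close them until they stop; newtons is the grip in N (None keeps the last).
- sleep(seconds).
- ik(position, orientation): joint angles nearest the present ones, or None.
- get_state(): the state.
- grab_frame(name): name is "scene" or "top" or "wrist"; returns a dict with "img" (384x512x3 uint8, red, green, blue), "fx", "fy", "cx", "cy" (pixels), "cam_to_world" (4x4, takes a point from camera to world coordinates); the wrist camera has in their place "T_tool_cam" (4x4, takes a point from camera to tool coordinates, whose origin is the TCP and whose axes are the tool frame's). Camera axes: x right, y down, z forward; pixel columns grow to the right and rows downward; lengths in m; the calibration is good to about 2 mm. A picture is of the moment at which its call begins: read the wrist's pose just before it. There is no depth.
A pose or a line that the arm cannot do raises MotionError and nothing moves.
- sign_off(): hands the job in, once; it reports no verdict.
Trained networks look in the newest picture that a camera, given by its name, has taken for a name from the list of things; names that differ only in an ending like _2 or _b are one class to them, and where a whole thing is asked for, a point or a joint stands for the part that bears it (a point fixed in the world has none). Each returns a list of dicts, best first, with "score" (0 to 1); they miss things now and then, are a little off and sometimes report something else, mostly with a low value. They report only what shows in the picture. A call takes as long as a camera call. They do not tell look-alikes from the thing itself.
- spot_in(camera, name): "centre" ([column, row] in pixels, amid what is visible of it).
- silhouettes(camera, name): "mask" (384x512 bool, what is visible of it) and "centre" ([column, row] in pixels, amid what is visible of it).
- tip_of(camera, name): "centre" ([column, row] in pixels: a listed point, or the origin of a listed thing).
The state is a dict: "clock": time; "q": joint angles; "joint_velocities": joint speeds; "tau": joint torques, N m; "position": TCP position; "eef_rot": TCP orientation; "contact_force": force on the tool from outside, world axes, zero at the start; "wrist_torque": the same for the moment, N m; "finger_gap": opening from 0.0 (shut) to 1.0 (fully open).
Only numpy, scipy, OpenCV 4.12 (cv2) and the standard library are available. Lean on these libraries where they do the work, as an engineer would, in place of code of your own. Each camera call takes 0.05 s, during which the arm holds its last target. There are 200 camera calls.

### The job

Finish the battery plug that stands in the nest of the bench-mounted locking forceps: squeeze the forceps' handles together, gently, until the last ratchet tooth catches, so that the plug's side cover is pressed fully home, and take the hand off for a moment so that the forceps stay locked by themselves. Then press the swinging handle gently down, out of the plane of the forceps, to free the ratchet, and let it swing out so that the jaws open fully; only then lift the plug out and stand it upright in the open black tray. Never force the handles, and leave everything else where it is.

Things in the scene. Friction and masses are not known exactly. Their poses are not given: they have to be found in the camera images.
- clamp: Steel locking forceps (big haemostat, 230 mm) lying level on a screwed-down base plate 210 x 90 x 10 mm. Origin on the table below the pivot; x points to the jaws, finger loops (40 mm across) at x -142 mm. Bars 10 mm high, 55 to 65 mm over the table. Fixed shank at y +14 mm. A springy ratchet bar (top 78 mm high, 9 mm wide) on the fixed half crosses both shanks at x -80 mm and lifts 3 mm at each click.
- swing: The swinging half of the forceps: its jaw and its handle, which turn about the upright pivot. Origin on the pivot, 60 mm over the table. A squeeze or press of up to 22 N is enough for everything; over 30 N bends it.
- closing (a joint): Swing angle (rad): 0 handles apart, jaws open (a spring pulls it there). The three ratchet teeth click past at 0.088, 0.150 and 0.212 (last); let go, it then rests about 0.01 lower (0.20 on the last). At 0.225 the cover is home and blocks further closing; hard stop 0.24. The spring alone takes 3 N at handle_grip when open, 6 N when closed; cover and teeth add 5 to 8 N.
- flex (a joint): How far the swinging handle is bent down out of the forceps' plane (rad), about a flexure 30 mm from the pivot: 0 straight, 0.062 hard stop (6 mm at handle_press). The ratchet frees at 0.03 to 0.05, about 8 to 12 N at handle_press. The pressing fingertip's friction can hold the freed handle: ease it outward about 25 mm while it is down, or a tooth catches again. It springs back when let go.
- handle_grip (a point): Middle of the swinging handle's shank (8 mm thick, 10 mm high), 107 mm from the pivot, between the ratchet bar and the finger loop: where to squeeze. It moves with the handle. On the -y side of the clamp.
- fixed_grip (a point): Middle of the fixed handle's shank, 107 mm from the pivot, opposite handle_grip. Over the outsides of both shanks there are about 60 mm here when open, 36 mm when locked.
- handle_press (a point): Top face of the swinging handle's end, 130 mm from the pivot, just where the shank meets the loop: where to press down to release. It moves with the handle.
- plug: Grey battery plug housing, 36 x 20 x 60 mm high, 80 g; origin at the centre of its underside, z up. It starts in the nest, underside 40 mm and top 100 mm over the table; the jaws reach only to 68 mm. On its +y face is the side cover (30 mm along x, 24 mm high, 6 mm thick, middle 20 mm above the underside). Grip it by the top 28 mm, across x or y.
- cover_in (a joint): How far the plug's side cover has been pushed in (m): 0 stands 8 mm off the housing, 0.008 fully home. It slides stiffly and stays where it is left.
- nest (a point): Centre of the floor of the nest, 40 mm over the table: a pocket 39 x 24 mm with lips 5 mm high that holds the plug between the jaws, 60 mm ahead of the pivot.
- tray: Open black tray, 180 x 130 x 30 mm (x, y, z), walls 4 mm, floor 4 mm, fixed to the table; origin at the centre of its underside. It stands to the robot's right or left of the forceps.
- done_plug: A plug already finished, standing in the tray near its +x end; leave it.
- meter: Black hand meter, 150 x 80 x 36 mm, lying on the side of the forceps opposite the tray; leave it.
- converter: Aluminium converter with perforated top, 90 x 130 x 35 mm, beyond the forceps; leave it.
- driver: Screwdriver 170 mm long lying on the table; leave it.
- tape: Roll of paper tape, 90 mm across, 24 mm high; leave it.
- jar: Glass jar 54 mm across, 70 mm high; leave it.
- socket: Steel wrench socket standing, 24 mm across, 38 mm high; leave it.
Things that resemble listed ones, but are neither listed nor needed, are in the scene too. Leave any purple or red look-alike of the plug alone.

How it is judged:
On the way, in this order (a step that is already met when the one before it is completed fails the run):
1. the forceps stand locked on the last tooth with the robot off them, the cover pressed home (value of joint closing above 0.185 rad and value of joint cover_in above 0.0068 m and contact force between clamp and the fingers below 0.1 N and contact force between clamp and the arm below 0.1 N and horizontal distance between plug and nest below 0.008 m), for 0.3 s.
2. the ratchet is released and the jaws are open, the plug still in the nest (value of joint closing below 0.05 rad and horizontal distance between plug and nest below 0.015 m), for 0.2 s.
At the end, for the whole second after the job is handed in: The plug stands upright (within 0.1 rad) and at rest on the tray's floor, inside its walls, its cover within 1.2 mm of fully home, and the forceps are open (closing below 0.05 rad) (x of plug in the frame of tray between -0.082 and 0.082 m and y of plug in the frame of tray between -0.057 and 0.057 m and height (world z) of plug below 0.009 m and angle between plug's own z axis and vertical below 0.1 rad and linear speed of plug below 0.02 m/s and value of joint cover_in above 0.0068 m and value of joint closing below 0.05 rad); the robot touches nothing.
It fails at once if the swinging half of the forceps forced with more than 30 N (contact force between swing and the fingers above 30 N or contact force between swing and the arm above 30 N).
It fails at once if a bystander moved by more than 30 mm (distance of any of done_plug, meter, converter, driver, tape, jar, socket from where it was at the start of the episode above 0.03 m).
It also fails if it takes over 67 s, if anything falls off the work surface, if the arm or the gripper's body presses on something with over 40 N, if the wrist force passes 120 N, or if a joint passes its speed limit or range.

## Working session

There is one attempt and no reset: what is moved stays moved. The work goes in short steps, each a Python script; the robot and the scene stay as the last script left them, time stands still between calls to the robot, and variables do not carry over. Pictures are saved under pics/ and viewed, about 8 in all and at most 12, crops included, and the job is handed in when it is done.

```bash
ls; mkdir -p pics; cat > h.py <<'E'
from cell import *
import numpy as np, cv2
from scipy.spatial.transform import Rotation as R
def ray(f,px,T=None):
    M=np.array(f["cam_to_world"]) if "cam_to_world" in f else T@np.array(f["T_tool_cam"])
    d=M[:3,:3]@np.array([(px[0]-f["cx"])/f["fx"],(px[1]-f["cy"])/f["fy"],1.]); return M[:3,3],d
def at_z(f,px,z,T=None):
    o,d=ray(f,px,T); return o+d*(z-o[2])/d[2]
def tool():
    s=get_state(); T=np.eye(4); T[:3,:3]=R.from_rotvec(s["eef_rot"]).as_matrix(); T[:3,3]=s["position"]; return T
def save(n,img): cv2.imwrite("pics/"+n,cv2.cvtColor(img,cv2.COLOR_RGB2BGR))
def down(a): # tool down, tool x axis at world angle a
    x=np.array([np.cos(a),np.sin(a),0]);z=np.array([0,0,-1.]);return R.from_matrix(np.c_[x,np.cross(z,x),z]).as_rotvec()
E
python3 - <<'E'
from h import *
s=get_state(); print(s)
a=grab_frame("scene");b=grab_frame("top")
save("scene0.png",a["img"]);save("top0.png",b["img"])
Z=dict(clamp=0,swing=.06,handle_grip=.06,fixed_grip=.06,handle_press=.065,plug=.04,nest=.04,tray=0,done_plug=.004,meter=0,converter=0,jar=0,socket=0,tape=0,driver=0)
for n,z in Z.items():
    for c,f in (("scene",a),("top",b)):
        for r in tip_of(c,n)[:3]: print(n,c,round(r["score"],2),np.round(r["centre"]),np.round(at_z(f,r["centre"],z),3))
E
```

```text
pics
{'clock': 0.0, 'q': array([ 1.02174750e+00,  3.26937284e-01, -1.93586971e-01,  1.05202341e+00,
       -2.11376660e-06,  1.43655762e+00]), 'joint_velocities': array([-0.00040036, -0.00113629,  0.00013789, -0.00153097, -0.00037347,
        0.00167962]), 'tau': array([-6.85246669e-04, -4.43401766e+01,  2.62439382e+01,  1.53612538e-02,
       -8.83143662e-05, -1.36015050e-06]), 'position': array([0.22133226, 0.50280219, 0.20410431]), 'eef_rot': array([ 2.63064264e+00,  1.71597836e+00, -2.48252729e-03]), 'contact_force': array([-0.00492227,  0.39328431,  0.58038011]), 'wrist_torque': array([0.00504251, 0.04533518, 0.02721674]), 'finger_gap': 1.0027208740264364}
clamp scene 0.82 [276. 223.] [ 0.629  0.026 -0.   ]
clamp top 0.56 [241. 204.] [0.617 0.022 0.   ]
swing scene 0.95 [280. 210.] [0.624 0.03  0.06 ]
swing top 0.63 [240. 198.] [0.624 0.021 0.06 ]
handle_grip scene 0.51 [306. 171.] [ 0.523 -0.031  0.06 ]
handle_grip top 0.63 [262. 243.] [ 0.522 -0.025  0.06 ]
fixed_grip scene 0.67 [324. 191.] [0.517 0.034 0.06 ]
fixed_grip top 0.97 [242. 248.] [0.511 0.018 0.06 ]
handle_press sc
[... 892 characters left out ...]
 scene 0.59 [268. 118.] [ 0.492 -0.271  0.   ]
meter scene 0.55 [281. 209.] [ 0.603 -0.001  0.   ]
meter top 0.57 [371. 248.] [ 0.503 -0.283  0.   ]
converter scene 0.71 [226. 275.] [0.779 0.084 0.   ]
converter top 0.79 [218. 139.] [0.781 0.074 0.   ]
jar scene 0.59 [187. 140.] [ 0.716 -0.299  0.   ]
jar top 0.58 [369. 158.] [ 0.722 -0.297  0.   ]
socket scene 0.57 [289. 316.] [0.706 0.215 0.   ]
socket top 0.43 [165. 171.] [0.704 0.207 0.   ]
tape scene 0.81 [201. 216.] [ 0.769 -0.07   0.   ]
tape scene 0.35 [327. 191.] [0.483 0.006 0.   ]
tape top 0.73 [278. 136.] [ 0.785 -0.075 -0.   ]
driver scene 0.76 [204. 162.] [ 0.704 -0.212 -0.   ]
driver top 0.94 [332. 163.] [ 0.712 -0.205  0.   ]
```

View pics/scene0.png

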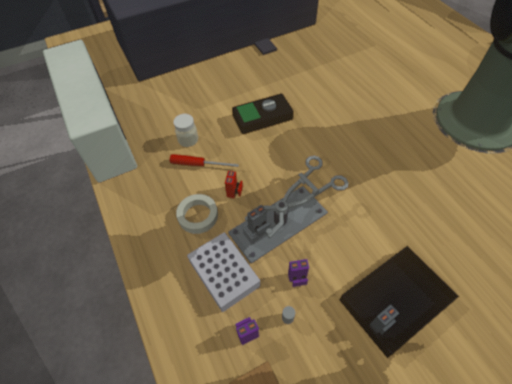

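View pics/top0.png

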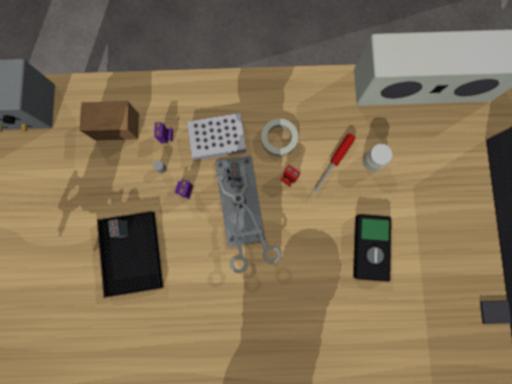

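The scene shows the forceps near (280,210), with the grey plug in their jaws at about (258,222). The look-alikes are red at (233,184) and purple at (298,270) and (246,330). The tray at (398,298) holds the done plug at (384,320). The only grey plug standing between the jaws is the one meant. I'll take a closer wrist view next.

```bash
python3 - <<'E'
from h import *
print(np.round(grab_frame("wrist")["T_tool_cam"],3))
yaw=0.15
for p in [(0.54,0.015,0.30)]:
    movep(p,down(yaw+np.pi/2)); print(get_state()["q"].round(2)); sleep(.3)
    T=tool(); f=grab_frame("wrist"); save("w1.png",f["img"])
    for n,z in dict(clamp=0,swing=.06,handle_grip=.06,fixed_grip=.06,handle_press=.065,plug=.04,nest=.04).items():
        for r in tip_of("wrist",n)[:2]: print(n,round(r["score"],2),np.round(r["centre"]),np.round(at_z(f,r["centre"],z,T),4))
print(get_state()["clock"])
E
```

```text
[[ 1.    -0.001 -0.    -0.   ]
 [ 0.001  0.947  0.323 -0.083]
 [-0.    -0.323  0.947 -0.169]
 [ 0.     0.     0.     1.   ]]
[-0.11  0.26 -0.04  1.27  0.   -0.26]
clamp 0.73 [261. 192.] [0.616  0.0271 0.    ]
clamp 0.68 [42. 80.] [ 0.5054 -0.2808  0.    ]
swing 0.62 [258. 208.] [0.6171 0.0237 0.06  ]
handle_grip 0.71 [230. 130.] [ 0.523  -0.0241  0.06  ]
handle_grip 0.57 [456. 188.] [0.5535 0.268  0.06  ]
fixed_grip 0.96 [270. 127.] [0.5123 0.0229 0.06  ]
handle_press 0.78 [225. 113.] [ 0.5043 -0.0325  0.065 ]
plug 0.72 [258. 245.] [0.6816 0.0333 0.04  ]
plug 0.72 [353. 311.] [0.7709 0.1923 0.04  ]
nest 0.91 [256. 242.] [0.677  0.0292 0.04  ]
4.4667
```

View pics/w1.png

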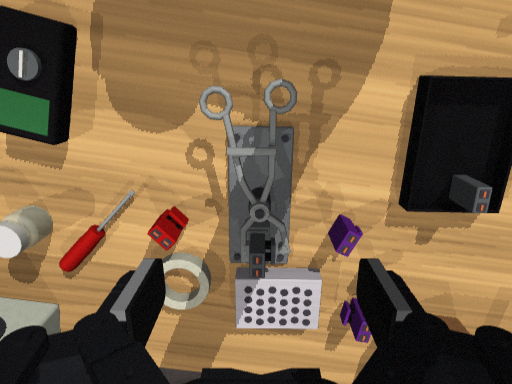

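The wrist view shows the pivot at (260,212), the fixed loop at (281,96), the swing loop at (216,102) and the plug at (257,262). The forceps are open. The measured distances agree with the 107 mm and 60 mm given: pivot about (0.618, 0.024), yaw about 0.14. I'll push the swinging shank sideways with the shut fingers against the bench-mounted half, watching the force.

```bash
cat >> h.py <<'E'
YAW=0.14; PIV=np.array([0.618,0.024])
def L(x,y,z):
    c,s=np.cos(YAW),np.sin(YAW); return np.array([PIV[0]+c*x-s*y,PIV[1]+s*x+c*y,z])
UY=np.array([-np.sin(YAW),np.cos(YAW),0])
def loc(p): d=np.array(p[:2])-PIV; c,s=np.cos(YAW),np.sin(YAW); return np.array([c*d[0]+s*d[1],-s*d[0]+c*d[1]])
def F(): return np.array(get_state()["contact_force"])
E
python3 - <<'E'
from h import *
grab(20); movep(L(-.105,-.085,.12),down(YAW+np.pi/2)); move_l(L(-.105,-.085,.048),.1); sleep(.2)
F0=F(); print("F0",F0.round(2),get_state()["position"],get_state()["finger_gap"])
r=move_l(L(-.105,-.045,.048),.02,until_force=2.5); s=get_state(); y=loc(s["position"])[1]
print("contact",r,loc(s["position"]).round(4),s["position"][2],(F()-F0).round(2),s["clock"])
E
```

```text
F0 [ 0.45  0.09 -0.83] [ 0.52649291 -0.07497625  0.04870552] -0.0026840052439322344
contact False [-0.105  -0.0451] 0.048006326036500686 [-0.47  0.26  0.43] 9.275
```

```bash
python3 - <<'E'
from h import *
F0=np.array([0,0.2,-.4])
r=move_l(L(-.105,-.028,.048),.02,until_force=2.); s=get_state()
print("contact",r,loc(s["position"]).round(4),s["position"][2],F().round(2),s["clock"])
y=loc(s["position"])[1]
if r:
  for k in range(30):
    y+=.0015 if k<9 else .0008
    move_l(L(-.105,y,.048),.015,until_force=12); s=get_state(); f=-(F()@UY); print(k,round(y,4),loc(s["position"])[1].round(4),round(f,1),F()[2].round(1),round(s["clock"],2))
    if abs(f)>15 or k==13: break
E
```

```text
contact False [-0.105  -0.0281] 0.04801740324529717 [ 0.26  0.07 -0.08] 10.275
```

```bash
python3 - <<'E'
from h import *
f=grab_frame("wrist"); g=grab_frame("scene")
a=cv2.resize(g["img"][140:260,230:400],(640,452),interpolation=3)
save("w2.png",np.vstack([cv2.resize(f["img"],(640,480))[:,:],]));save("s2.png",a)
E
```

```text
(no output)
```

View pics/w2.png

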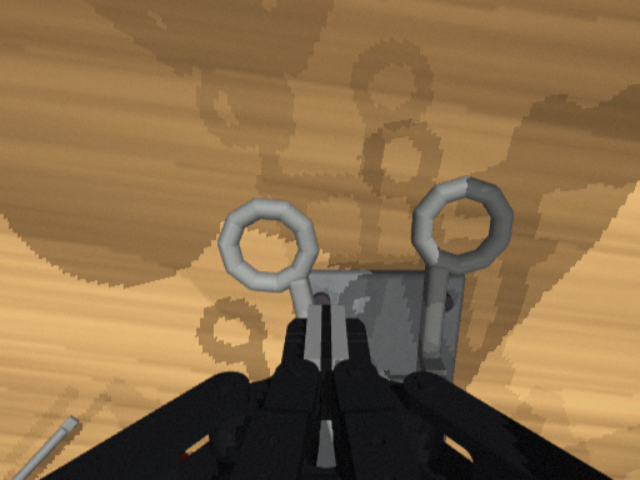

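View pics/s2.png

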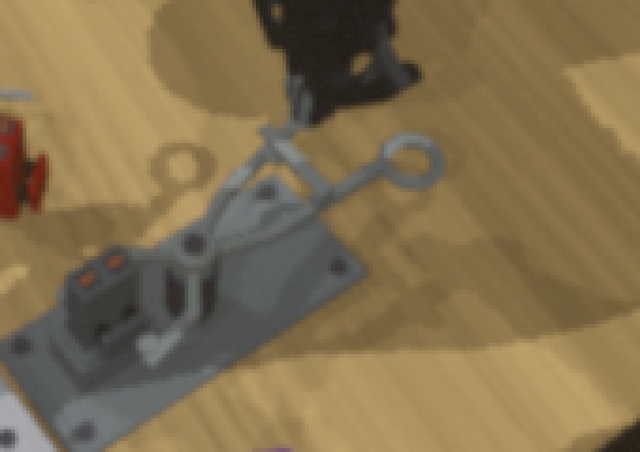

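```bash
python3 - <<'E'
from h import *
T=tool(); f=grab_frame("wrist"); k=.8
for n,p,z in [("swloop",(268,244),.06),("fxloop",(462,225),.06),("shank",(303,305),.06),("fshank",(433,330),.06),("fshank",(432,365),.06),("swjoin",(297,285),.06)]:
    q=at_z(f,np.array(p)*k,z,T); print(n,q.round(4),loc(q).round(4))
C=np.linalg.inv(T@np.array(f["T_tool_cam"]))
for z in (.048,.055,.065,.09):
    c=C@np.array([*T[:2,3],z,1]); print(z,((c[:2]/c[2]*f["fx"]+[f["cx"],f["cy"]])/k).round())
print(T[:3,3],loc(T[:3,3]))
f1=f; # earlier pixel from w1
for r in ("handle_grip","handle_press","fixed_grip"):
    for t in tip_of("wrist",r)[:1]: q=at_z(f,t["centre"],.06,T); print(r,t["score"],t["centre"],loc(q).round(4))
E
```

```text
swloop [ 0.4934 -0.045   0.06  ] [-0.133 -0.051]
fxloop [0.4752 0.0287 0.06  ] [-0.1408  0.0245]
shank [ 0.518  -0.0281  0.06  ] [-0.1063 -0.0377]
fshank [0.5221 0.0277 0.06  ] [-0.0944  0.0171]
fshank [0.5392 0.0311 0.06  ] [-0.0771  0.018 ]
swjoin [ 0.5094 -0.0317  0.06  ] [-0.1153 -0.0399]
0.048 [326. 295.]
0.055 [326. 302.]
0.065 [326. 314.]
0.09 [326. 349.]
[ 0.5179837  -0.01850279  0.04802786] [-0.10496871 -0.02813035]
handle_grip 0.95 [248.7, 253.6] [-0.1007 -0.0345]
handle_press 0.85 [235.0, 221.1] [-0.1192 -0.0412]
fixed_grip 0.78 [344.0, 244.3] [-0.1061  0.0149]
```

```bash
python3 - <<'E'
from h import *
r=move_l(L(-.105,-.06,.048),.03,until_force=3); s=get_state()
print("back",r,loc(s["position"]).round(4),s["position"][2],F().round(2),s["clock"])
if not r:
  move_l(L(-.105,-.06,.034),.05,until_force=5); f=grab_frame("wrist"); sleep(.1); print(F().round(2))
  r=move_l(L(-.105,-.030,.034),.03,until_force=2.5); s=get_state()
  print("contact",r,loc(s["position"]).round(4),s["position"][2],F().round(2),s["clock"])
save("w3.png",grab_frame("wrist")["img"])
E
```

```text
back False [-0.1051 -0.0598] 0.047976160366926764 [-0.19  0.22 -0.58] 11.7917
[0.58 0.62 2.19]
contact True [-0.1043 -0.0489] 0.03421248401444076 [-0.39 -1.54  2.4 ] 12.9167
```

View pics/w3.png

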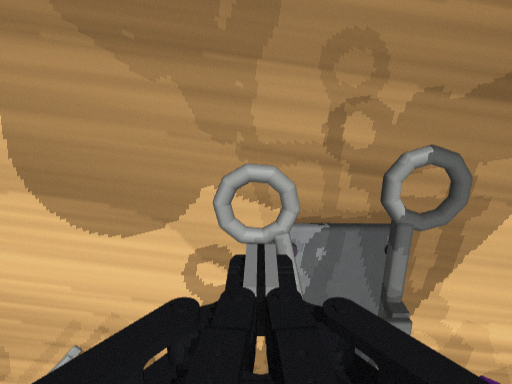

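The loop's near edge overlaps the pads at rows 240–245, so my push point is too close to the loop. I'll shift toward the ratchet bar and push at the lower height, where contact was real.

```bash
python3 - <<'E'
from h import *
move_l(L(-.104,-.062,.034),.05);move_l(L(-.097,-.062,.032),.05); sleep(.15); F0=F(); print(F0.round(2))
X=-.097;Z=.032
r=move_l(L(X,-.030,Z),.03,until_force=2.); s=get_state()
print("contact",r,loc(s["position"]).round(4),F().round(2),s["clock"])
y=loc(s["position"])[1]; y0=y
if r:
  for k in range(20):
    y+=.002 if k<7 else .001
    move_l(L(X,y,Z),.02,until_force=12); s=get_state(); d=F()-F0; f=-(d@UY); print(k,round((y-y0)*1e3,1),loc(s["position"])[1].round(4),round(f,1),d[2].round(1),round(s["clock"],2))
    if abs(f)>15 or abs(d[2])>8 or k==10: break
save("w4.png",grab_frame("wrist")["img"])
E
```

```text
[ 0.47 -0.37  0.56]
contact True [-0.0973 -0.0472] [ 0.77 -2.86 -0.07] 14.425
0 2.0 -0.0461 4.1 -1.5 14.68
1 4.0 -0.0443 5.3 -0.3 14.93
2 6.0 -0.0427 7.1 -1.0 15.18
3 8.0 -0.0397 3.0 -0.5 15.43
4 10.0 -0.0377 3.7 0.8 15.68
5 12.0 -0.0366 6.3 0.9 15.93
6 14.0 -0.0359 9.9 0.0 16.18
7 15.0 -0.0358 11.9 -0.0 16.43
8 16.0 -0.0352 12.8 -0.3 16.68
9 17.0 -0.0338 12.4 -0.2 16.93
10 18.0 -0.0328 11.8 0.7 17.18
```

```bash
python3 - <<'E'
from h import *
F0=np.array([.47,-.37,.56]);X=-.097;Z=.032;y0=-.0472;y=y0+.018
for k in range(25):
    y+=.0008
    move_l(L(X,y,Z),.02,until_force=12); s=get_state(); d=F()-F0; f=-(d@UY); print(k,round((y-y0)*1e3,1),loc(s["position"])[1].round(4),round(f,1),d[2].round(1),round(s["clock"],2))
    if f>18.5 or abs(d[2])>8: break
save("w4.png",grab_frame("wrist")["img"])
E
```

```text
0 18.8 -0.0317 11.1 0.4 17.48
1 19.6 -0.0307 11.7 1.7 17.73
2 20.4 -0.0304 11.5 1.0 17.98
3 21.2 -0.0301 13.4 1.4 18.23
4 22.0 -0.0295 15.2 0.8 18.48
5 22.8 -0.029 15.3 0.4 18.73
6 23.6 -0.0282 15.1 1.0 18.98
7 24.4 -0.0267 12.1 1.1 19.23
8 25.2 -0.0258 12.1 0.7 19.48
9 26.0 -0.0246 11.6 1.8 19.73
10 26.8 -0.0238 11.3 1.9 19.98
11 27.6 -0.0233 12.6 1.7 20.23
12 28.4 -0.0227 13.7 3.3 20.48
13 29.2 -0.0225 14.4 2.4 20.73
14 30.0 -0.0223 16.4 2.3 20.98
15 30.8 -0.0221 18.2 2.2 21.23
16 31.6 -0.0219 18.9 1.7 21.48
```

Three click signatures (force drops near 7, 15 and 20 mm), then it stiffened as the cover came home. I'll retreat and check.

```bash
python3 - <<'E'
from h import *
move_l(L(-.097,-.065,.032),.06); move_l(L(-.12,-.05,.20),.2); sleep(.2)
T=tool(); f=grab_frame("wrist"); save("w5.png",cv2.resize(f["img"][60:384,100:440],(680,648))[:600])
for n,z in dict(handle_grip=.06,fixed_grip=.06,handle_press=.065,nest=.04,plug=.04,swing=.06).items():
    for r in tip_of("wrist",n)[:1]: q=at_z(f,r["centre"],z,T); print(n,round(r["score"],2),np.round(r["centre"]),loc(q).round(4))
print(get_state()["clock"])
E
```

```text
handle_grip 0.82 [299. 187.] [-0.1044 -0.0135]
fixed_grip 0.92 [328. 187.] [-0.1037  0.0139]
handle_press 0.95 [297. 160.] [-0.132  -0.0168]
plug 0.62 [203. 282.] [ 0.0151 -0.1157]
swing 0.55 [307. 280.] [-0.0012 -0.0014]
24.0583
```

View pics/w5.png

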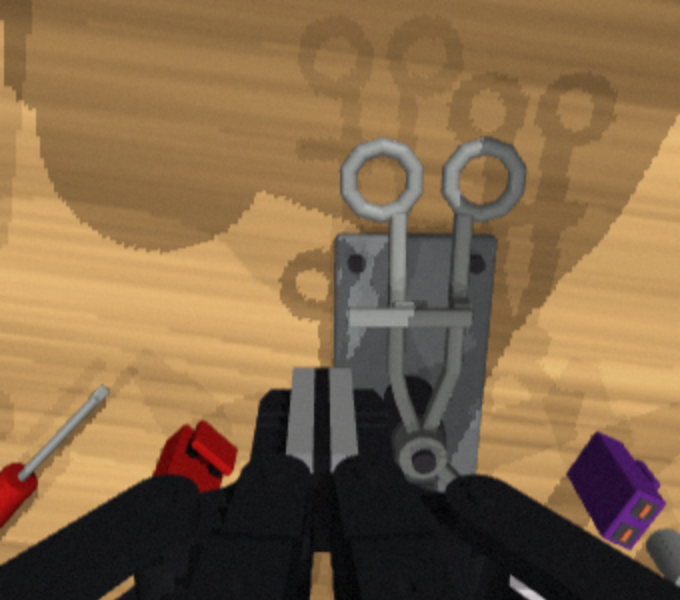

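Locked: the shank centres are 27 mm apart (about 0.20 rad), at (398,255) and (462,255) in the crop, with the hand clear. Now the release: press from above, slowly.

```bash
python3 - <<'E'
from h import *
X=-.125;Y=-.018
move_l(L(X,Y,.10),.15); sleep(.15); F0=F()
r=move_l(L(X,Y,.03),.025,until_force=2.5); s=get_state(); z=s["position"][2]; d=F()-F0
print("touch",r,loc(s["position"]).round(4),z.round(4),d.round(2),s["clock"])
if r:
  zc=z
  for k in range(14):
    zc-=.0012; move_l(L(X,Y,zc),.02,until_force=10); s=get_state(); d=F()-F0
    print(k,round(zc,4),s["position"][2].round(4),d.round(1),round(s["clock"],2))
    if d[2]>13: break
E
```

```text
touch True [-0.125  -0.0182] 0.0368 [ 0.48 -1.01  2.94] 27.2583
0 0.0356 0.0359 [-0.7 -3.   4.4] 27.51
1 0.0344 0.0353 [ 1.9 -4.2  7. ] 27.76
2 0.0332 0.0344 [-0.4 -4.4  8.8] 28.01
3 0.032 0.0335 [-0.2 -4.7 12.2] 28.26
4 0.0308 0.0325 [-0.4 -5.4 13. ] 28.51
5 0.0296 0.0316 [-2.4 -5.7 15.9] 28.76
```

```bash
python3 - <<'E'
from h import *
p=np.array([-.125,-.018]);zc=.0296
for a in (.05,.1,.15,.2):
    c,s_=np.cos(a),np.sin(a); q=[c*p[0]-s_*p[1]*1, 0]
    # opening turns handle end toward -y: rotate by +a
    x=c*p[0]-s_*p[1]; y=s_*p[0]+c*p[1]
    move_l(L(x,y,zc),.03); s=get_state(); print(a,loc(s["position"]).round(4),s["position"][2].round(4),F().round(1),round(s["clock"],2))
move_l(L(x,y,.10),.08); move_l(L(-.04,y,.22),.2); let_go(); sleep(.2)
T=tool(); f=grab_frame("wrist"); save("w6.png",f["img"])
for n,z in dict(handle_grip=.06,fixed_grip=.06,handle_press=.065,nest=.04,plug=.04,done_plug=.004,tray=0).items():
    for r in tip_of("wrist",n)[:2]: q=at_z(f,r["centre"],z,T); print(n,round(r["score"],2),np.round(r["centre"]),q.round(4),loc(q).round(4))
print(get_state()["clock"])
E
```

```text
0.05 [-0.1219 -0.0267] 0.0317 [-2.2 -5.3 15.3] 29.12
0.1 [-0.1202 -0.0327] 0.0318 [-0.6 -3.7 16.2] 29.48
0.15 [-0.1188 -0.0371] 0.0316 [-1.4 -0.2 16.5] 29.83
0.2 [-0.1184 -0.039 ] 0.0312 [-6.2  9.2 20.2] 30.19
handle_grip 0.83 [268. 105.] [ 0.526  -0.0252  0.06  ] [-0.0979 -0.0359]
fixed_grip 0.81 [321.  98.] [0.513  0.0234 0.06  ] [-0.104  0.014]
handle_press 0.81 [264.  79.] [ 0.5037 -0.0323  0.065 ] [-0.1211 -0.0398]
handle_press 0.55 [297. 247.] [0.6671 0.027  0.065 ] [ 0.0491 -0.0039]
nest 0.86 [295. 245.] [0.6783 0.0293 0.04  ] [ 0.0604 -0.0032]
plug 0.84 [391. 219.] [0.6313 0.1292 0.04  ] [0.0278 0.1023]
plug 0.74 [193. 220.] [ 0.6634 -0.0897  0.04  ] [ 0.029  -0.1189]
done_plug 0.21 [106. 225.] [ 0.7017 -0.2022  0.004 ] [ 0.0514 -0.2357]
tray 0.57 [206. 285.] [ 0.7736 -0.0723  0.    ] [ 0.1407 -0.1171]
33.475
```

View pics/w6.png

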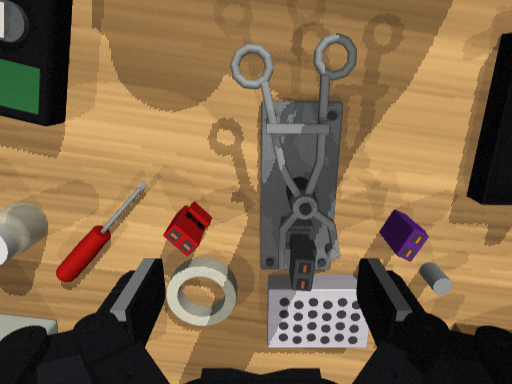

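The jaws are open (handle_grip back at its open position) and the plug is still in the nest, its top at about (303,278). I'll check the open fingertips' actual tool z and the plug-top position before the grasp.

```bash
python3 - <<'E'
from h import *
T=tool(); f=grab_frame("wrist"); M=np.array(f["T_tool_cam"])
print(f["fx"],f["fy"],f["cx"],f["cy"])
for p in ((162,260),(358,260),(138,260)):
    d=M[:3,:3]@np.array([(p[0]-f["cx"])/f["fx"],(p[1]-f["cy"])/f["fy"],1]); t=np.sign(d[0])*.0425/d[0]; print(p,(M[:3,3]+d*t).round(4))
for p in ((302,276),(292,263),(313,263),(312,289),(292,290)): q=at_z(f,p,.1,T); print(p,q.round(4),loc(q).round(4))
print(get_state()["position"],get_state()["finger_gap"])
E
```

```text
338.74138106366 338.74138106366 260.52071430148345 191.8213426768266
(162, 260) [-0.0426 -0.0084 -0.0403]
(358, 260) [ 0.0424 -0.0075 -0.0388]
(138, 260) [-0.0426 -0.0231 -0.0655]
(302, 276) [0.6803 0.0305 0.1   ] [ 0.0626 -0.0023]
(292, 263) [0.6673 0.0183 0.1   ] [ 0.048  -0.0125]
(313, 263) [0.6645 0.0385 0.1   ] [0.0481 0.0079]
(312, 289) [0.6937 0.043  0.1   ] [0.0776 0.0083]
(292, 290) [0.6976 0.0234 0.1   ] [ 0.0787 -0.0117]
[ 0.58432464 -0.0236619   0.22000656] 1.0004014915937984
```

The open fingertips sit at tool z ≈ −40 mm and the shut ones at ≈ −27 mm. Both touch heights agree, so the real tips are about 27 mm behind the reported TCP. I'll grasp with the TCP at 0.048, which puts the tips near 0.076.

```bash
python3 - <<'E'
from h import *
rot=down(YAW+np.pi/2); g=L(.0625,-.002,.048)
movep([g[0],g[1],.16],rot); r=move_l(g,.08,until_force=6); s=get_state(); print(r,s["position"],s["clock"])
if not r:
    grab(40); s=get_state(); print("gap",s["finger_gap"],s["clock"],F().round(1))
    move_l([g[0],g[1],.058],.04); move_l([g[0],g[1],.16],.12); print(get_state()["finger_gap"],F().round(1),get_state()["clock"])
    T=tool(); f=grab_frame("wrist"); save("w7.png",f["img"])
E
```

```text
False [0.68068608 0.03070951 0.04870246] 35.6417
gap 0.22051021657553593 36.25 [-0.1  0.   0.8]
0.22813681720753803 [ 0.4 -0.5 -1.2] 37.65
```

View pics/w7.png

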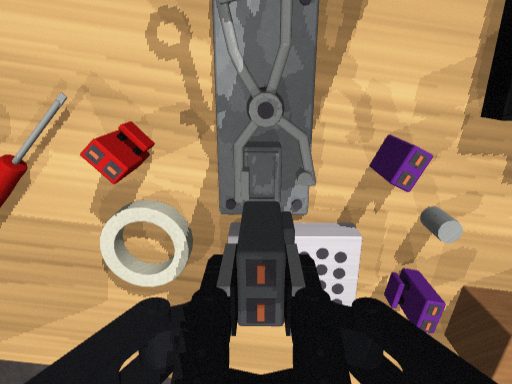

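The plug is held upright at (262,270), the nest is empty and the gap is 19 mm. Now to the tray.

```bash
python3 - <<'E'
from h import *
rot=down(YAW+np.pi/2)
movep([.475,.272,.16],rot); move_l([.475,.272,.03],.1); sleep(.15); F0=F()
r=move_l([.475,.272,.004],.02,until_force=3); s=get_state(); print(r,s["position"].round(4),(F()-F0).round(1),s["clock"])
let_go(); move_l([.475,.272,.13],.12); movep([.42,.26,.24],rot); sleep(.2)
T=tool(); f=grab_frame("wrist"); g=grab_frame("top")
save("w8.png",f["img"])
for c,ff in (("wrist",f),("top",g)):
  for n,z in dict(plug=.004,done_plug=.004,tray=0,handle_grip=.06).items():
    for q in tip_of(c,n)[:2]: print(c,n,round(q["score"],2),np.round(q["centre"]),at_z(ff,q["centre"],z,T).round(3))
print(get_state()["clock"])
E
```

```text
True [0.4748 0.2721 0.012 ] [-0.3  0.6  4.1] 41.3833
wrist plug 0.91 [166. 296.] [0.643 0.157 0.004]
wrist done_plug 0.72 [278. 261.] [0.567 0.304 0.004]
wrist tray 0.88 [270. 217.] [0.506 0.283 0.   ]
top plug 0.9 [165. 136.] [0.792 0.206 0.004]
top plug 0.83 [293. 176.] [ 0.68  -0.107  0.004]
top done_plug 0.81 [122. 228.] [0.567 0.305 0.004]
top done_plug 0.7 [240. 204.] [0.617 0.023 0.004]
top tray 0.73 [134. 253.] [0.507 0.278 0.   ]
top handle_grip 0.7 [262. 242.] [ 0.524 -0.027  0.06 ]
44.4333
```

View pics/w8.png

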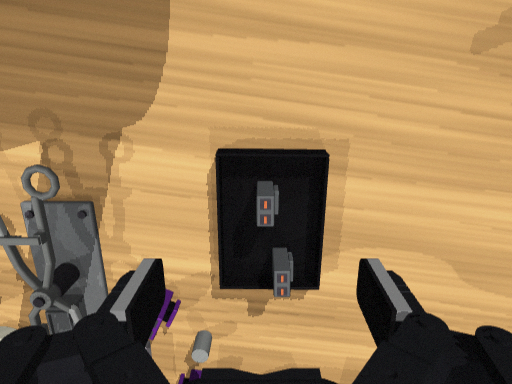

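The plug stands upright in the tray at (267,203), with its underside where predicted (touch at 0.012). The done plug at (282,272) hasn't moved and the hand is clear. Handing in.

```bash
python3 -c "
from h import *
sign_off(); print(get_state()['clock'])"
```

```text
the job is handed in; nothing more can be done
the job is handed in; nothing more can be done
```

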